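# Clear the reading plate and hold the viewer's mirror on its marker

## Robot

A 6-joint arm with a two-finger parallel gripper is mounted at the origin on the work surface. World frame = base frame: x ahead of the robot, y to its left, z up, the work surface at z = 0. Lengths are in m, angles in rad, forces in N, time in s.
With the tool pointing down it reaches from about 0.375 to 0.9 m from the base axis. Payload 3.1 kg.
Tool frame: the origin (TCP) lies between the finger pads; the fingertips stand manip.finger_overhang ahead of it and the grasp point (between the pads) lies 5 mm behind it (manip.finger_overhang is the distance from the TCP to the fingertips, in m); z points along the fingers, y is the line along which they close (so a half turn about z gives the same grasp; the last joint's range is limited). The gripper opens to 85 mm and grips with 20 to 120 N. Pads are 22 mm wide; open, the fingers measure 114 mm over their backs; the gripper's body (76 mm by 85 mm) begins 54 mm behind the grasp point. The pads swing forward as they close: fully open they stand 13 mm farther back than shut.
Start: joints at [-1.413, 0.527, 1.433, -0, 1.181, -0.178], TCP at [0.206, -0.59, 0.245] pointing down, gripper open.
Joint ranges: [-3.08, 3.08], [-0.75, 2.2], [0.22, 2.44], [-1.43, 4.57], [0, 2.65], [-2.85, 2.85]. Speed limits (rad/s): [2.79, 2.79, 3.14, 3.14, 3.14, 3.14].

## Interface

Orientations are given as a unit quaternion [x, y, z, w].
In Python, from station import manip gives the robot as it stands.
- The arm moves only by the tool drive_tool, never from a script. Its argument "plan" is a list of rows, each a list of 7 numbers: the shift along the tool's x, y, z in m, then the turn, a rotation vector about the tool's x, y, z in degrees, then the opening, from -1 (shut) to 1 (fully open). In form: [[x, y, z, wx, wy, wz, gripper], ...]. A call has 1 to 10 rows; each row shifts and turns the commanded pose from where the row before left it, along the tool's axes as they then stand; what a row does not reach is not made up. A row lasts 1/10 s, in which the tool goes at most 50 mm and 8.59 degrees, less where a joint would pass 70% of its speed; a pose out of reach is approached as far as the arm can. A call is refused whole if a number of a shift passes 0.05 or a number of a turn 8.59, either way. A call with a gripper value outside its range is refused whole. The fingers move at their own pace and stop on an object; "newtons" is the grip in N (left out, the last holds). Time passes only in rows, so rows that do not move let the fingers close. It gives the time, the measured TCP pose, the force, the opening and the grip force at its end, in the units of the state.
- manip.sense(): the state, without advancing time (a new reading comes with each control period).
- manip.snapshot(name): name is "side" or "top" or "wrist"; returns a dict with "image" (384x512x3 uint8, red, green, blue), "z_map" (384x512 float32, m along the optical axis (not along the pixel's ray), 0 where there is no reading), "fov_y" (degrees; the focal length in pixels is half the picture's height over the tangent of half this angle, whatever the lens; pixels are square), "cx", "cy" (the principal point, pixels), "extrinsics" (4x4, takes a point from camera to world coordinates); the wrist camera has in their place "mount" (4x4, takes a point from camera to tool coordinates, whose origin is the TCP and whose axes are the flange's). Camera axes: x right, y up, looking along -z (the intrinsics and any distortion apply to the point x, -y, -z); pixel columns grow to the right and rows downward; lengths in m; the calibration is good to about 2 mm. A picture is of the moment at which its call begins: read the wrist's pose just before it.
- manip.sign_off(): hands the job in; it is judged then, once.
The state is a dict: "t": time; "q": joint angles; "qd": joint speeds; "tau": joint torques, N m; "tcp_pos": TCP position; "tool_rot": TCP orientation; "force": force on the tool from outside, world axes, zero at the start; "ft_torque": the same for the moment, N m; "finger_gap": opening from 0.0 (shut) to 1.0 (fully open); "gripper_force": force on a finger pad.
Only numpy, scipy, OpenCV 4.12 (cv2) and the standard library are available. Lean on these libraries where they do the work, as an engineer would, in place of code of your own. Each camera call takes 0.05 s, during which the arm holds its last target. There are 200 camera calls.

## Task

With the scraper block, wipe all three sharp ceramic chips off the dark plate into the white catch tray at its end, never touching the chips with the gripper itself, and stand the scraper back upright on the bench. Then take the viewer's sprung mirror by the fin on its top and turn it until the camera sees the marker on the plate in it, the red aiming line running through the marker's white centre dot, and finish while still holding the mirror there with the fingers. Leave everything else on the bench where it stands.

Things in the scene. Friction and masses are not known exactly. Their poses are not given: they have to be found in the camera images.
- plate: Dark steel deck, 180 (x) x 140 (y) x 14 mm, fixed to the bench, with a white catch tray against its +x end, away from the robot. Origin: centre of the deck's underside. The deck's far edge is at x = 90 mm; the tray runs from there to x = 175 mm, |y| < 75 mm, floor 3 mm and rim 20 mm above the bench. x axis: from deck to tray.
- marker: Flat printed marker on the deck's top, nothing to bump into: a white 44 mm disc with a black ring and a white centre dot of 24 mm. At the start chips may hide part of it. Origin: its centre, on the deck's top (14 mm above the bench).
- chip1: One of three sharp white ceramic chips, about 24 x 20 x 8 mm, 12 g, lying flat on and around the marker. Origin: its centre, 4 mm above what it lies on.
- chip2: One of three sharp white ceramic chips, about 24 x 20 x 8 mm, 12 g, lying flat on and around the marker. Origin: its centre, 4 mm above what it lies on.
- chip3: One of three sharp white ceramic chips, about 24 x 20 x 8 mm, 12 g, lying flat on and around the marker. Origin: its centre, 4 mm above what it lies on.
- scraper: Grey scraper block, about 150 g, standing on the bench right of the plate: rubber-edged blade 18 (x) x 120 (y) x 28 mm high (lowest 10 mm is rubber, 12 mm thick), on it in the middle an upright grip 22 (x) x 46 (y) mm, 28 to 80 mm high. Origin: centre of its underside. x axis: across the blade (symmetrical), the wiping direction; y: along the blade; z up.
- stand: Viewer, fixed to the bench left of the plate: white base 240 (x) x 80 (y) x 12 mm with a turning mirror and, on a post, a small white camera. Origin: on the bench, on the mirror's upright turning axis. x axis: from mirror to camera, whose lens is 130 mm out and looks back at the mirror, a little down; camera top 160 mm above the bench.
- turret (a joint): Turn of the mirror about its upright axis, rad: 0 at rest, the face then looking 0.175 rad clockwise (from above) of the stand's x axis; grows clockwise from above, to 1.2. A spring (0.06 N m/rad, 0.015 N m at rest) returns it to 0 when let go. The camera sees what lies where the mirror's face looks half-way between it and the camera.
- mirror_head: Upright mirror 76 mm wide, 50 to 124 mm above the bench, with a grip fin on top, centred on the turning axis: 12 mm thick (along x) x 44 mm (along y), 124 to 160 mm above the bench, to be pinched from above. Origin: on the turning axis, 40 mm above the bench. x axis: out of the mirror's face; y: along mirror and fin; z up.
- sight: Where the camera looks by way of the mirror: a thin red aiming line cast over the bench 100 to 380 mm from the mirror's axis. Only light. Origin: on the bench, on that axis. x axis: level, along the line, away from the mirror. It turns by twice the mirror's turn, clockwise; at joint 0 it points 0.35 rad clockwise of the stand's x axis.
- amber_bottle: Bystander: brown glass bottle with black cap, 60 mm diameter, 120 mm tall, beyond the scraper; loose. Origin: centre of its underside.
- beaker: Bystander: open glass beaker, 70 mm diameter, 85 mm tall, at the far side of the bench; loose. Origin: centre of its underside.
- dish: Bystander: shallow clear dish, 80 mm diameter, 15 mm tall, on the robot's side of the viewer; loose. Origin: centre of its underside.
- bulb: Bystander: dark rubber pipette bulb standing neck up, 46 mm diameter, 60 mm tall, to the right of the plate; loose. Origin: centre of its underside.
- tube_rack: Bystander: white block with ten round holes, 70 x 160 x 60 mm, to the left of the viewer; loose. Origin: centre of its underside.
- jar: Bystander: white screw jar, 48 mm diameter, 60 mm tall, at the far side of the bench; loose. Origin: centre of its underside.

How it is judged:
By the outcome, as a careful person would: the job done as asked, in the order asked, and still so for the second after the job is handed in, while the arm keeps its last pose, push and grip.
It also fails if it takes over 64 s, if anything falls off the work surface, if the arm or the gripper's body presses on something with over 40 N, if the wrist force passes 120 N, or if a joint passes its speed limit or range.

## Working session

There is one attempt and no reset: what is moved stays moved. The work goes in short steps, Python scripts to look and compute and a tool call to move; the robot and the scene stay as the last step left them, time stands still between calls to the robot, and variables do not carry over. Pictures are saved under pics/ and viewed, at most 10 in all, crops included, and the job is handed in when it is done.

Besides the shell and the picture viewer there is one more tool, called after "Emit:" by a JSON object that holds its "op" and its "data". drive_tool: Moves the arm, as the interface text tells. Its arguments: {"type":"object","properties":{"plan":{"type":"array"},"newtons":{"type":"number"}},"required":["plan"]}

```bash
mkdir -p pics; ls; cat > h.py <<'E'
import numpy as np, cv2
from station import manip
from scipy.spatial.transform import Rotation as R
def snap(n):
    s=manip.sense(); d=manip.snapshot(n)
    if 'mount' in d:
        T=np.eye(4);T[:3,:3]=R.from_quat(s['tool_rot']).as_matrix();T[:3,3]=s['tcp_pos'];d['E']=T@np.array(d['mount'])
    else: d['E']=np.array(d['extrinsics'])
    d['f']=192/np.tan(np.radians(d['fov_y'])/2); return d
def ray(d,u,v):
    c=np.array([(u-d['cx'])/d['f'],-(v-d['cy'])/d['f'],-1]); return d['E'][:3,3],d['E'][:3,:3]@c
def onz(d,u,v,z):
    o,r=ray(d,u,v); return o+r*(z-o[2])/r[2]
def cloud(d):
    v,u=np.mgrid[:384,:512]; z=d['z_map']
    c=np.stack([(u-d['cx'])/d['f']*z,-(v-d['cy'])/d['f']*z,-z],-1)
    return c@d['E'][:3,:3].T+d['E'][:3,3]
def proj(d,p):
    c=np.linalg.inv(d['E'])@np.append(p,1); return d['cx']-d['f']*c[0]/c[2], d['cy']+d['f']*c[1]/c[2]
E
python3 - <<'E'
from h import *
for n in ('top','side'):
    d=snap(n); print(n,{k:d[k] for k in d if k not in('image','z_map','f')}); cv2.imwrite(f'pics/{n}0.png',cv2.resize(d['image'][...,::-1],(800,600),interpolation=cv2.INTER_CUBIC))
s=manip.sense(); print(s, manip.finger_overhang)
E
```

```text
pics
top {'fov_y': 49.8104191661121, 'cx': 250.04458373386774, 'cy': 190.3881963012679, 'extrinsics': array([[ 0.01254098,  0.99633644, -0.08459559,  0.48846277],
       [-0.99991793,  0.01271757,  0.00154892,  0.014936  ],
       [ 0.00261909,  0.08456923,  0.99641416,  1.10869011],
       [ 0.        ,  0.        ,  0.        ,  1.        ]]), 'E': array([[ 0.01254098,  0.99633644, -0.08459559,  0.48846277],
       [-0.99991793,  0.01271757,  0.00154892,  0.014936  ],
       [ 0.00261909,  0.08456923,  0.99641416,  1.10869011],
       [ 0.        ,  0.        ,  0.        ,  1.        ]])}
side {'fov_y': 49.673100745308986, 'cx': 251.1598359383015, 'cy': 190.4761497605167, 'extrinsics': array([[-0.97295627,  0.15578249, -0.1705518 ,  0.36324865],
       [-0.2298711 , -0.58043222,  0.78118993,  1.03006207],
       [ 0.02270195,  0.79926857,  0.60054506,  0.8437973 ],
       [ 0.        ,  0.        ,  0.        ,  1.        ]]), 'E': array([[-0.97295627,  0.15578249, -0.1705518 ,  0.36324865],
       [-0.2298711 , -0.58043222,  0.78118993,  1.03006207],
       [ 0.02270195,  0.79926857,  0.60054506,  0.8437973 ],
       [ 0.        ,  0.        ,  0.        ,  1.        ]])}
{'t': 0.1, 'q': array([-1.41351105e+00,  5.28409019e-01,  1.43376336e+00,  1.98489732e-05,
        1.18142482e+00, -1.78524873e-01]), 'qd': array([ 0.0011577 , -0.00328438, -0.00500937, -0.00075583,  0.00065468,
        0.00023795]), 'tau': array([ 8.73199838e-05, -4.43304062e+01, -1.78587073e+01, -2.85189917e-04,
        3.88098881e-03,  4.01675578e-06]), 'tcp_pos': array([ 0.20587878, -0.58946423,  0.24441289]), 'tool_rot': array([ 9.85937164e-01,  1.67113445e-01,  1.98210880e-05, -1.00212201e-03]), 'force': array([ 0.0495301 , -0.58577108, -1.3875937 ]), 'ft_torque': array([ 0.01929818,  0.05091787, -0.05403196]), 'gripper_force': 0.0, 'finger_gap': 1.0017443880504404} 0.014
```

View pics/top0.png

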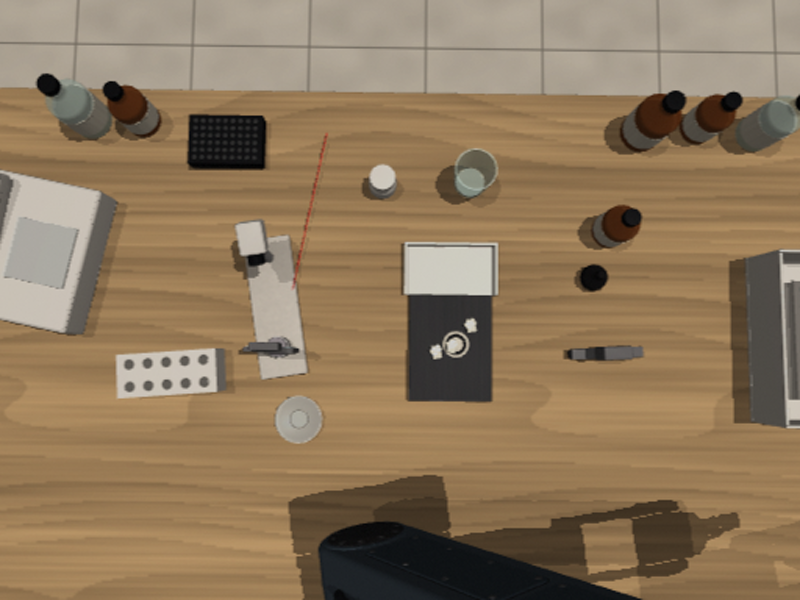

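View pics/side0.png

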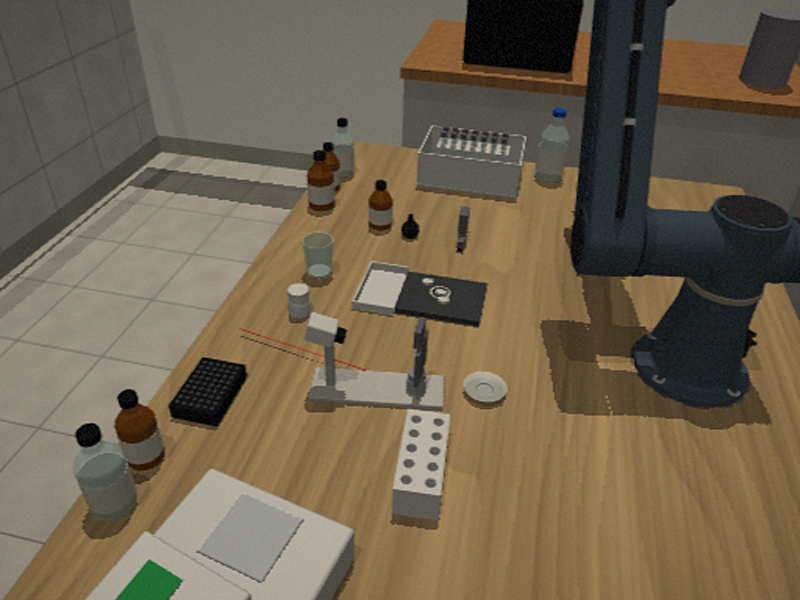

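The top view shows the plate at (450,347), the tray at (450,268) and the chips at (436,351), (455,345) and (471,325). The scraper is at (603,353), the mirror at (270,348), and the red line runs (294,287) to (326,133). The side view agrees.

```bash
cat > m.py <<'E'
from h import *
def rect(p):
    r=cv2.minAreaRect((p[:,:2]*1000).astype(np.float32)); return np.round(r[0],1),np.round(r[1],1),round(r[2],1)
for n in ('top','side'):
    d=snap(n); C=cloud(d); im=d['image'].astype(int); ok=d['z_map']>0
    x,y,z=C[...,0],C[...,1],C[...,2]; g=im.max(-1)
    def box(x0,x1,y0,y1,z0,z1): return ok&(x>x0)&(x<x1)&(y>y0)&(y<y1)&(z>z0)&(z<z1)
    m=box(.2,.65,-.16,.14,.008,.03)&(g<90)
    print(n,'deck',rect(C[m]),np.median(z[m]),m.sum())
    m=box(.4,.65,-.16,.14,-.01,.05)&(im.min(-1)>150)
    k,l,st,ce=cv2.connectedComponentsWithStats(m.astype(np.uint8))
    for i in range(1,k):
        if st[i,4]>5: print('white',ce[i].round(1),st[i,4],C[l==i].mean(0).round(4),rect(C[l==i]))
    for nm,b in (('scr all',(.3,.52,-.40,-.15,.01,.1)),('scr top',(.3,.52,-.40,-.15,.07,.1)),('blade',(.3,.52,-.40,-.15,.015,.05)),('fin',(.3,.55,.2,.42,.135,.18)),('finx',(.3,.55,.2,.42,.15,.18)),('mirror',(.3,.52,.2,.42,.08,.13)),('cam',(.5,.7,.25,.5,.15,.2)),('bulb',(.5,.6,-.32,-.1,.01,.1)),('bottle',(.57,.75,-.36,-.1,.01,.14))):
        m=box(*b); 
        if m.sum()>5: print(nm,m.sum(),C[m].mean(0).round(4),'z',np.percentile(z[m],[5,50,97]).round(4),rect(C[m]))
    m=(im[...,0]>im[...,1]+70)&(im[...,0]>im[...,2]+70)&(x>.45)&(x<.9)&(y>.1)&(y<.45)
    vs,us=np.nonzero(m); P=np.array([onz(d,u,v,0) for u,v in zip(us,vs)])
    if len(P)>5: print('line',len(P),cv2.fitLine((P[:,:2]).astype(np.float32),2,0,.01,.01).ravel(),P[:,:2].min(0),P[:,:2].max(0))
E
python3 m.py
```

```text
top deck (array([498.3, -88.8]), array([177.5, 139.1]), 0.6) 0.01337659829800375 3246
white [286.4 176.8] 1221 [ 0.6203 -0.0843  0.0029] (array([620.2, -84.5]), array([ 59.6, 149.4]), 0.0)
white [300.9 207.8] 38 [ 0.5366 -0.121   0.0214] (array([ 536. , -121.2]), array([18.3, 14.5]), 18.9)
white [290.3 220.8] 68 [ 0.5021 -0.0935  0.019 ] (array([501.7, -92. ]), array([20.8, 28. ]), 43.6)
white [278.8 224.8] 40 [ 0.4914 -0.0633  0.0208] (array([490.7, -62.4]), array([20.8, 13.4]), 1.9)
scr all 469 [ 0.4848 -0.2887  0.0439] z [0.0117 0.0288 0.0815] (array([ 463.5, -275.2]), array([249. , 107.6]), 89.6)
scr top 165 [ 0.4926 -0.3478  0.0788] z [0.075  0.0792 0.0824] (array([ 492.5, -349.2]), array([21.5, 45.5]), 4.9)
blade 184 [ 0.4882 -0.3     0.027 ] z [0.0153 0.0269 0.0459] (array([ 459.8, -272.8]), array([250.1, 101.4]), 86.5)
fin 43 [0.4962 0.2104 0.1591] z [0.1568 0.1593 0.1615] (array([496.3, 210.7]), array([ 9.2, 21.2]), 0.7)
finx 43 [0.4962 0.2104 0.1591] z [0.1568 0.1593 0.1615] (array([496.3, 210.7]), array([ 9.2, 21.2]), 0.7)
mirror 28 [0.4897 0.2197 0.1227] z [0.1204 0.1232 
[... 1187 characters left out ...]
86.6, -249.9]), array([ 82.5, 230.9]), 18.1)
fin 70 [0.4954 0.218  0.1523] z [0.136  0.1553 0.1626] (array([495.9, 214.3]), array([11.9, 23. ]), 0.5)
finx 45 [0.4958 0.2165 0.1583] z [0.1512 0.1599 0.1628] (array([495.9, 214.3]), array([11.9, 23. ]), 0.5)
mirror 96 [0.4904 0.2284 0.1084] z [0.0831 0.1097 0.1283] (array([493.1, 221.3]), array([40.8, 12.9]), 86.5)
bulb 250 [ 0.5467 -0.1294  0.0156] z [0.012  0.0149 0.0235] (array([ 558.1, -208.3]), array([ 92.8, 224.9]), 9.3)
bottle 623 [ 0.6668 -0.2914  0.0462] z [0.0127 0.0369 0.1144] (array([ 649.3, -231. ]), array([129.1, 274.5]), 8.3)
line 58 [ 0.98216903 -0.18800002  0.72849077  0.1411985 ] [0.60325603 0.11210623] [0.87610159 0.16550402]
```

```bash
cat > plan.py <<'E'
import sys,math
from h import *
# usage: plan.py x y z yawdeg g rows [tool down]
def plan(x,y,z,yaw,g,n):
    s=manip.sense(); p=np.array(s['tcp_pos']); Rm=R.from_quat(s['tool_rot']).as_matrix()
    y0=math.degrees(math.atan2(Rm[1,0],Rm[0,0])); dy=(yaw-y0+180)%360-180
    Rt=R.from_euler('z',yaw,degrees=True)*R.from_euler('x',180,degrees=True)
    rows=[]; cur=R.from_matrix(Rm); tgt=np.array([x,y,z])
    print('from',p.round(4),round(y0,2),'tilt',np.degrees(np.arccos(-Rm[2,2])).round(2))
    rest=(cur.inv()*Rt).as_rotvec(degrees=True)
    for i in range(n):
        st=(tgt-p)/(n-i); d=cur.inv().apply(st); rv=rest/n
        d=np.round(d,4); rv=np.round(rv,2); rows.append([*map(float,d),*map(float,rv),g])
        p=p+cur.apply(d); cur=cur*R.from_rotvec(rv,degrees=True)
    print(str(rows).replace(' ','').replace('-0.0,','0,').replace('0.0,','0,'))
if __name__=='__main__':
    a=list(map(float,sys.argv[1:])); plan(*a[:5],int(a[5]))
E
sed -i "s/(.3,.55,.2,.42,.135,.18)/(.4,.55,.1,.3,.135,.18)/;s/(.3,.55,.2,.42,.15,.18)/(.4,.55,.1,.3,.15,.18)/;s/(.3,.52,.2,.42,.08,.13)/(.4,.52,.1,.3,.115,.127)/" m.py; python3 m.py | egrep 'fin|mirror|top|side'; python3 plan.py .492 -.348 .22 90 1 10
```

```text
top deck (array([498.2, -88.6]), array([177.1, 138.8]), 0.6) 0.013394168801545425 3230
scr top 167 [ 0.4926 -0.3477  0.0787] z [0.0742 0.0789 0.0821] (array([ 492.5, -348.9]), array([21.5, 45.7]), 5.0)
fin 106 [0.4961 0.1965 0.158 ] z [0.1482 0.1589 0.1623] (array([495.3, 199.2]), array([11.7, 44.9]), 1.2)
finx 99 [0.4962 0.1978 0.159 ] z [0.1558 0.159  0.1623] (array([495.3, 199.2]), array([11.5, 44.9]), 0.8)
mirror 64 [0.4898 0.1923 0.1226] z [0.1197 0.1228 0.1257] (array([490.9, 199. ]), array([ 7.1, 73.9]), 0.7)
side deck (array([528.8, -82.6]), array([237.2, 154.7]), 0.5) 0.014701991604103515 1308
scr top 49 [ 0.4921 -0.3406  0.0791] z [0.0723 0.0798 0.0831] (array([ 492.6, -346. ]), array([20.9, 54. ]), 1.3)
fin 101 [0.4948 0.2088 0.1538] z [0.1389 0.1578 0.1624] (array([495.7, 201.4]), array([49.2, 12. ]), 88.7)
finx 70 [0.4953 0.2062 0.1588] z [0.1519 0.16   0.1625] (array([495.6, 201.4]), array([49.2, 11.9]), 88.4)
mirror 55 [0.4898 0.2112 0.1226] z [0.1162 0.1237 0.1264] (array([492. , 202.6]), array([79.3, 10.9]), 88.5)
from [ 0.2059 -0.5899  0.245 ] 19.24 tilt 0.04
[[0.035,-0.0134,0.0025,0,0,-7.08,1.0],[0.0364,-0.009,0.0025,0,0,-7.08,1.0],[0.0372,-0.0044,0.0025,0,0,-7.08,1.0],[0.0375,0.0002,0.0025,0,0,-7.08,1.0],[0.0371,0.0048,0.0025,0,0,-7.08,1.0],[0.0363,0.0093,0.0025,0,0,-7.08,1.0],[0.0348,0.0137,0.0025,0,0,-7.08,1.0],[0.0329,0.0179,0.0025,0,0,-7.08,1.0],[0.0304,0.0218,0.0026,0,0,-7.08,1.0],[0.0276,0.0255,0.0025,0,0,-7.08,1.0]]
```

Emit:
{"op": "drive_tool", "data": {"plan": [[0.035,-0.0134,0.0025,0,0,-7.08,1],[0.0364,-0.009,0.0025,0,0,-7.08,1],[0.0372,-0.0044,0.0025,0,0,-7.08,1],[0.0375,0.0002,0.0025,0,0,-7.08,1],[0.0371,0.0048,0.0025,0,0,-7.08,1],[0.0363,0.0093,0.0025,0,0,-7.08,1],[0.0348,0.0137,0.0025,0,0,-7.08,1],[0.0329,0.0179,0.0025,0,0,-7.08,1],[0.0304,0.0218,0.0025,0,0,-7.08,1],[0.0276,0.0255,0.0025,0,0,-7.08,1]]}}

```text
t: 1.3
tcp_pos: [0.4932, -0.3471, 0.2203]
tool_rot: [0.705, 0.709, -0.0, 0.0]
force: [0.9, -0.3, -0.1]
finger_gap: 0.994
gripper_force: 0.0
```

```bash
python3 - <<'E'
from h import *
d=snap('wrist'); C=cloud(d); cv2.imwrite('pics/w1.png',d['image'][...,::-1])
print(manip.sense()['tcp_pos'],d['E'].round(3))
x,y,z=C[...,0],C[...,1],C[...,2]
for nm,(z0,z1) in dict(top=(.07,.095),blade=(.018,.035)).items():
    m=(d['z_map']>0)&(x>.44)&(x<.55)&(y>-.43)&(y<-.27)&(z>z0)&(z<z1)
    print(nm,m.sum(),cv2.minAreaRect((C[m][:,:2]*1000).astype(np.float32)),np.median(z[m]))
E
```

```text
[ 0.49702741 -0.34279537  0.21990151] [[ 1.    -0.006 -0.003  0.493]
 [ 0.006  0.948  0.318 -0.264]
 [ 0.001 -0.318  0.948  0.348]
 [ 0.     0.     0.     1.   ]]
top 871 ((492.9101257324219, -349.11602783203125), (21.997011184692383, 45.726173400878906), 2.7794201374053955) 0.07894549184875876
blade 663 ((492.8664245605469, -348.9280090332031), (18.00293731689453, 118.7810287475586), 2.8027007579803467) 0.02697340443639068
```

View pics/w1.png

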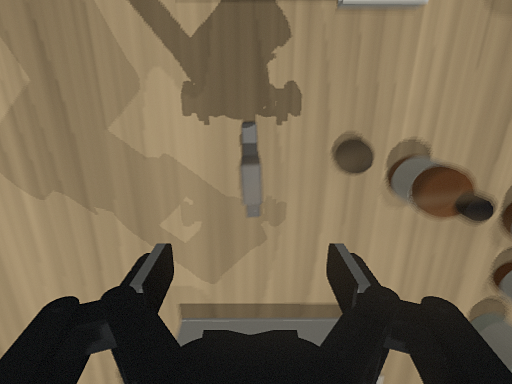

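The wrist view shows the scraper from (248,122) to (253,215), the bulb at (353,155) and the bottle at (440,190). The scraper is at (0.4927, -0.349) with a yaw of 2.8°, which matches the top view.

```bash
python3 plan.py .4927 -.349 .052 92.8 0.18 7
```

```text
from [ 0.497  -0.3428  0.2199] 90.73 tilt 0.26
[[-0.001,-0.0007,0.024,0.03,-0.03,-0.3,0.18],[-0.0009,-0.0007,0.024,0.03,-0.03,-0.3,0.18],[-0.0009,-0.0007,0.024,0.03,-0.03,-0.3,0.18],[-0.0009,-0.0007,0.024,0.03,-0.03,-0.3,0.18],[-0.0009,-0.0007,0.024,0.03,-0.03,-0.3,0.18],[-0.0009,-0.0007,0.0239,0.03,-0.03,-0.3,0.18],[-0.0008,-0.0006,0.024,0.03,-0.03,-0.3,0.18]]
```

Emit:
{"op": "drive_tool", "data": {"plan": [[0,0,0,0,0,0,0.18],[-0.0005,0.0003,0,0,0,-1.4,0.18],[-0.0005,0.0003,0.02,0,0,-1.4,0.18],[0,0,0.03,0,0,0,0.18],[0,0,0.03,0,0,0,0.18],[0,0,0.03,0,0,0,0.18],[0,0,0.03,0,0,0,0.18],[0,0,0.02,0,0,0,0.18],[0,0,0.008,0,0,0,0.18],[0,0,0,0,0,0,0.18]]}}

```text
t: 2.35
tcp_pos: [0.4915, -0.3498, 0.0514]
tool_rot: [0.69, 0.724, -0.0, -0.001]
force: [0.3, 0.5, 0.1]
finger_gap: 0.586
gripper_force: 0.0
```

Position is good, so close.

Emit:
{"op": "drive_tool", "data": {"plan": [[0,0,0,0,0,0,-1],[0,0,0,0,0,0,-1],[0,0,0,0,0,0,-1],[0,0,0,0,0,0,-1],[0,0,0,0,0,0,-1],[0,0,0,0,0,0,-1]], "newtons": 50}}

```text
t: 2.95
tcp_pos: [0.4933, -0.3501, 0.0538]
tool_rot: [0.689, 0.725, -0.0, 0.001]
force: [-1.9, -1.3, 6.0]
finger_gap: 0.253
gripper_force: 50.1
```

```bash
python3 plan.py .4927 -.349 .052 92.8 -1 1;  python3 -c "
from h import *
s=manip.sense();print(s['finger_gap'],s['gripper_force'],s['force'],s['q'].round(2))"
```

```text
from [ 0.4933 -0.3501  0.0538] 92.86 tilt 0.17
[[0.0011,-0.0006,0.0018,0.09,0.14,0.06,-1.0]]
0.2534659455734338 50.13836681842804 [-1.8762692  -1.33387713  5.97550168] [-0.8   0.76  1.62 -0.    0.76 -0.85]
```

Emit:
{"op": "drive_tool", "data": {"plan": [[0,0,-0.01,0,0,0,-1],[0,0,-0.03,0,0,0,-1],[0,0,-0.035,0,0,0,-1],[0.02,-0.004,0,0,0,0.6,-1],[0.04,-0.008,0,0,0,0.6,-1],[0.04,-0.008,0,0,0,0.5,-1],[0.04,-0.008,0,0,0,0.6,-1],[0.04,-0.008,0,0,0,0,-1],[0.04,-0.008,0,0,0,0,-1],[0.04,-0.008,0,0,0,0,-1]]}}

```text
t: 3.95
tcp_pos: [0.4344, -0.0886, 0.1277]
tool_rot: [0.704, 0.71, 0.0, -0.0]
force: [0.0, 0.2, -1.0]
finger_gap: 0.25
gripper_force: 49.4
```

```bash
python3 plan.py .435 -.087 .076 90.5 -1 2; python3 -c "
from h import *
for n in ('top','wrist'):
    d=snap(n); cv2.imwrite('pics/%s2.png'%n,d['image'][...,::-1])
s=manip.sense(); print(s['tcp_pos'],s['force'],R.from_quat(s['tool_rot']).as_matrix().round(3)[:,0])"; python3 m.py | head -8
```

```text
from [ 0.4344 -0.0886  0.1277] 90.51 tilt 0.02
[[0.0008,0.0003,0.0258,0,-0.01,0.01,-1.0],[0.0008,0.0003,0.0259,0,-0.01,0.01,-1.0]]
[ 0.4307264  -0.08474623  0.1272815 ] [-0.23383664 -0.34330631 -2.70700117] [-0.014  1.     0.004]
top deck (array([498.2, -88.6]), array([177.5, 138.7]), 0.5) 0.013351116230738591 2152
white [286.5 177. ] 1248 [ 0.6198 -0.0845  0.0029] (array([619.7, -84.6]), array([ 60.5, 149.5]), 0.1)
white [301.2 207.8] 46 [ 0.5366 -0.1219  0.0213] (array([ 536.5, -122. ]), array([19.7, 16.7]), 14.7)
white [293.  215.1] 25 [ 0.5172 -0.1012  0.0137] (array([ 516.2, -100.8]), array([40. , 16.5]), 71.2)
white [290.1 219.6] 65 [ 0.5051 -0.093   0.0186] (array([505.3, -92.7]), array([18. , 28.7]), 16.6)
white [279.1 224.7] 46 [ 0.4915 -0.064   0.0211] (array([491.2, -64.3]), array([19.5, 16.5]), 15.0)
scr all 63 [ 0.4902 -0.1541  0.0135] z [0.0109 0.0132 0.0177] (array([ 489.3, -154.1]), array([ 6.3, 57.9]), 89.8)
blade 15 [ 0.4872 -0.1537  0.0165] z [0.0151 0.0159 0.0193] (array([ 487.9, -153.7]), array([ 5.5, 49.8]), 89.8)
```

View pics/wrist2.png

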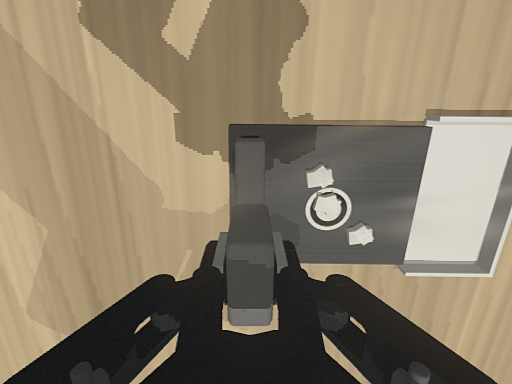

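The wrist view shows the scraper held square, with its far end at (250,140) on the deck's near edge. The chips at (320,177), (327,207) and (361,235) all lie ahead of the blade. Next I lower it.

Emit:
{"op": "drive_tool", "data": {"plan": [[0,0,0,0,0,0,-1],[0,0,0.02,0,0,0,-1],[0,0,0.02,0,0,0,-1],[0,0,0.012,0,0,0,-1],[0,0,0.003,0,0,0,-1],[0,0,0.001,0,0,0,-1],[0,0,0,0,0,0,-1]]}}

```text
t: 4.85
tcp_pos: [0.4356, -0.0911, 0.0716]
tool_rot: [0.704, 0.71, 0.0, 0.001]
force: [0.7, 0.4, -1.9]
finger_gap: 0.252
gripper_force: 49.3
```

Emit:
{"op": "drive_tool", "data": {"plan": [[0.0015,0,0.001,0,0,0,-1],[0.0015,0,0.001,0,0,0,-1],[0,0,0.001,0,0,0,-1],[0,0,0,0,0,0,-1]]}}

```text
t: 5.25
tcp_pos: [0.4351, -0.0872, 0.0684]
tool_rot: [0.704, 0.711, 0.0, 0.0]
force: [-0.3, -0.0, -1.7]
finger_gap: 0.253
gripper_force: 49.3
```

Emit:
{"op": "drive_tool", "data": {"plan": [[0,0,0.001,0,0,0,-1],[0,0,0,0,0,0,-1],[0,0,0,0,0,0,-1]]}}

```text
t: 5.55
tcp_pos: [0.4352, -0.0873, 0.0678]
tool_rot: [0.704, 0.71, 0.0, 0.0]
force: [-1.1, 1.5, 5.2]
finger_gap: 0.254
gripper_force: 50.2
```

Emit:
{"op": "drive_tool", "data": {"plan": [[0,0.008,0,0,0,0,-1],[0,0.015,0,0,0,0,-1],[0,0.015,0,0,0,0,-1],[0,0.015,0,0,0,0,-1],[0,0.015,0,0,0,0,-1],[0,0.015,0,0,0,0,-1],[0,0.015,0,0,0,0,-1],[0,0.015,0,0,0,0,-1],[0,0.01,0,0,0,0,-1]]}}

```text
t: 6.45
tcp_pos: [0.5571, -0.086, 0.0678]
tool_rot: [0.703, 0.711, -0.001, -0.001]
force: [-5.8, -0.2, 10.4]
finger_gap: 0.252
gripper_force: 50.8
```

Emit:
{"op": "drive_tool", "data": {"plan": [[0,0.012,0,0,0,0,-1],[0,0.012,0,0,0,0,-1],[0,0.01,0,0,0,0,-1],[0,0.008,0,0,0,0,-1],[0,0,0,0,0,0,-1],[0,0,0,0,0,0,-1]]}}

```text
t: 7.05
tcp_pos: [0.5996, -0.0857, 0.0667]
tool_rot: [0.704, 0.71, -0.0, -0.001]
force: [-0.3, -0.2, -1.4]
finger_gap: 0.25
gripper_force: 49.3
```

```bash
python3 - <<'E'
from h import *
for n in ('wrist','top'):
    d=snap(n); cv2.imwrite('pics/%s3.png'%n,d['image'][...,::-1])
E
python3 m.py | head -8; python3 -c "
from h import *
a=cv2.imread('pics/wrist3.png')[60:384];b=cv2.imread('pics/top3.png')[140:300,180:400];b=cv2.resize(b,None,fx=2,fy=2)[:320]
c=np.zeros((648,520,3),np.uint8);c[:324,:512]=a;c[324:644,:440]=b;cv2.imwrite('pics/c3.png',cv2.resize(c,(480,600)))"
```

```text
top deck (array([581.8, -88.1]), array([134.2,  17.3]), 86.1) 0.013043855964681716 61
white [262.6 169.5] 73 [ 0.6386 -0.0199  0.0071] (array([637. , -22.3]), array([25., 25.]), 89.9)
bulb 55 [ 0.5777 -0.143   0.0134] z [0.0109 0.0138 0.0167] (array([ 579.2, -141.2]), array([36., 13.]), 71.4)
bottle 756 [ 0.6656 -0.3252  0.0574] z [0.014  0.0524 0.119 ] (array([ 614.6, -268.2]), array([103.5, 282.6]), 33.9)
line 149 [ 0.9823217  -0.18720064  0.7416321   0.15575007] [0.60313649 0.12964127] [0.87192765 0.18092186]
side deck (array([525.9, -84.3]), array([232.4, 152. ]), 1.0) 0.014767045960484504 1370
white [243.6 181.3] 74 [ 0.6392 -0.1061  0.0052] (array([ 634.6, -108.5]), array([30.5, 93.7]), 0.9)
scr all 34 [ 0.4659 -0.1537  0.0144] z [0.0121 0.0145 0.0168] (array([ 463.8, -154.2]), array([  7.5, 104.3]), 89.6)
```

View pics/c3.png

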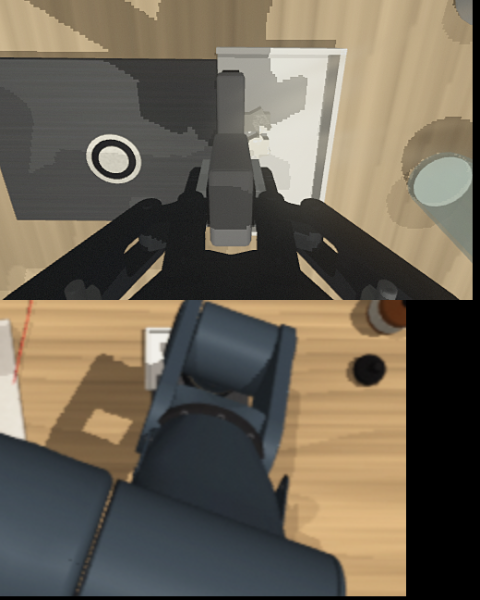

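The wrist view shows the deck clear with the marker exposed (115,158 in the picture). Chips are visible in the tray at (258,115–145). Next I lift, and check once the tray is clear of the gripper.

Emit:
{"op": "drive_tool", "data": {"plan": [[0,0,-0.01,0,0,0,-1],[0,0,-0.03,0,0,0,-1],[0,0,-0.035,0,0,0,-1],[0,-0.03,0,0,0,0,-1],[0,-0.04,0,0,0,0,-1],[-0.02,-0.037,0,0,0,0,-1],[-0.04,0,0,0,0,-0.6,-1],[-0.04,0,0,0,0,-0.6,-1],[0,0,0,0,0,0,-1],[0,0,0,0,0,0,-1]]}}

```text
t: 8.25
tcp_pos: [0.4944, -0.1879, 0.143]
tool_rot: [0.697, 0.717, 0.0, 0.0]
force: [0.6, 0.5, -2.6]
finger_gap: 0.248
gripper_force: 49.6
```

```bash
cat > mk.py <<'E'
from h import *
# marker: ellipse centre of the white outer disc contours on z=.014
def marker(d):
    g=d['image'].min(-1); C=cloud(d); x,y,z=C[...,0],C[...,1],C[...,2]
    m=((g>110)&(x>.44)&(x<.57)&(y>-.15)&(y<-.03)&(z<.03)&(d['z_map']>0)).astype(np.uint8)
    for c in cv2.findContours(m,cv2.RETR_CCOMP,cv2.CHAIN_APPROX_NONE)[0]:
        if len(c)>=10 and cv2.contourArea(c)>30:
            P=np.array([onz(d,u,v,.014)[:2] for u,v in c[:,0]])*1000
            print('marker',cv2.fitEllipse(P.astype(np.float32)),cv2.contourArea(c))
if __name__=='__main__':
  for n in ('wrist','top','side'):
    d=snap(n); print(n); marker(d); cv2.imwrite(f'pics/{n}4.png',d['image'][...,::-1])
  a=cv2.imread('pics/top4.png')[140:260,220:340];b=cv2.imread('pics/side4.png')[140:220,200:320]
  cv2.imwrite('pics/c4.png',np.vstack([cv2.resize(a,(450,450//1)),cv2.resize(b,(450,150*1))]) if 0 else np.hstack([cv2.resize(a,(400,400)),cv2.resize(b,(400,400))]))
  s=manip.sense(); print(s['t'],s['tcp_pos'])
E
python3 mk.py; python3 m.py|grep white; python3 plan.py .4927 -.349 .14 92.8 -1 6
```

```text
wrist
marker ((504.3926086425781, -96.76516723632812), (22.75146484375, 23.0911808013916), 174.29917907714844) 546.0
marker ((504.68939208984375, -96.7674331665039), (42.73468017578125, 43.4036750793457), 95.48160552978516) 1933.0
marker ((504.28411865234375, -96.86549377441406), (36.81835174560547, 36.97465896606445), 171.4011688232422) 1416.5
top
marker ((504.0606689453125, -96.3106918334961), (16.342918395996094, 19.996793746948242), 92.96758270263672) 35.0
side
8.4 [ 0.49397549 -0.18564109  0.1424368 ]
white [286.4 177. ] 1234 [ 0.6196 -0.0841  0.0039] (array([620. , -84.6]), array([ 60.6, 149.6]), 0.9)
white [290.4 212.9] 14 [ 0.5229 -0.0942  0.0135] (array([523.4, -94.3]), array([ 4.3, 23.9]), 7.9)
white [247.4 184.8] 297 [ 0.6214 -0.0895  0.0055] (array([621.1, -82.5]), array([ 57.8, 155.2]), 1.4)
from [ 0.4942 -0.1856  0.1424] 91.83 tilt 0.04
[[-0.0272,-0.0011,0.0004,-0.01,0,-0.16,-1.0],[-0.0272,-0.0012,0.0004,-0.01,0,-0.16,-1.0],[-0.0272,-0.0013,0.0004,-0.01,0,-0.16,-1.0],[-0.0272,-0.0013,0.0004,-0.01,0,-0.16,-1.0],[-0.0272,-0.0014,0.0003,-0.01,0,-0.16,-1.0],[-0.0272,-0.0016,0.0004,-0.01,0,-0.16,-1.0]]
```

View pics/c4.png

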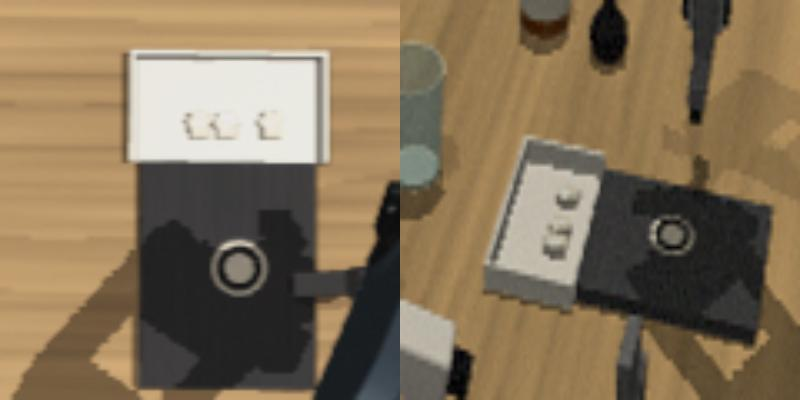

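All three chips lie in the tray, at (198,124), (225,124) and (270,124) in the left crop. The marker centre is at (0.5044, -0.0967). Next I stand the scraper back in its place.

Emit:
{"op": "drive_tool", "data": {"plan": [[-0.025,-0.001,0,0,0,-0.3,-1],[-0.035,-0.001,0,0,0,-0.3,-1],[-0.035,-0.002,0,0,0,-0.3,-1],[-0.035,-0.002,0,0,0,0,-1],[-0.032,-0.002,0,0,0,0,-1],[0,0,0.02,0,0,0,-1],[0,0,0.03,0,0,0,-1],[0,0,0.025,0,0,0,-1],[0,0,0.007,0,0,0,-1],[0,0,0,0,0,0,-1]]}}

```text
t: 9.5
tcp_pos: [0.4926, -0.3477, 0.0592]
tool_rot: [0.69, 0.724, 0.0, -0.002]
force: [0.1, -0.4, -1.0]
finger_gap: 0.25
gripper_force: 49.5
```

Emit:
{"op": "drive_tool", "data": {"plan": [[0,0,0.002,0,0,0,-1],[0,0,0.001,0,0,0,-1],[0,0,0.001,0,0,0,-1],[0,0,0,0,0,0,-1]]}}

```text
t: 9.9
tcp_pos: [0.4933, -0.3493, 0.057]
tool_rot: [0.691, 0.723, -0.0, 0.001]
force: [-0.4, 0.1, -2.6]
finger_gap: 0.253
gripper_force: 49.5
```

Emit:
{"op": "drive_tool", "data": {"plan": [[0,0,0.001,0,0,0,-1],[0,0,0.001,0,0,0,-1],[0,0,0.001,0,0,0,-1],[0,0,0,0,0,0,-1],[0,0,0,0,0,0,-1]]}}

```text
t: 10.4
tcp_pos: [0.493, -0.349, 0.0538]
tool_rot: [0.691, 0.723, -0.0, 0.0]
force: [-1.7, 1.7, 4.1]
finger_gap: 0.251
gripper_force: 50.3
```

Emit:
{"op": "drive_tool", "data": {"plan": [[0,0,0,0,0,0,0.18],[0,0,0,0,0,0,0.18],[0,0,0,0,0,0,0.18],[0,0,0,0,0,0,0.18],[0,0,-0.015,0,0,0,0.18],[0,0,-0.03,0,0,0,0.18],[0,0,-0.045,0,0,0,0.18],[0,0,-0.045,0,0,0,0.18],[0,0,-0.045,0,0,0,0.18],[0,0,0,0,0,0,0.18]]}}

```text
t: 11.4
tcp_pos: [0.4961, -0.3521, 0.2418]
tool_rot: [0.691, 0.723, -0.0, 0.008]
force: [0.5, -0.4, 0.8]
finger_gap: 0.591
gripper_force: 0.0
```

```bash
python3 - <<'E'
from h import *
d=snap('wrist'); C=cloud(d)
x,y,z=C[...,0],C[...,1],C[...,2]
for nm,(z0,z1) in dict(top=(.07,.095),blade=(.018,.035)).items():
    m=(d['z_map']>0)&(x>.44)&(x<.55)&(y>-.43)&(y<-.27)&(z>z0)&(z<z1)
    print(nm,m.sum(),cv2.minAreaRect((C[m][:,:2]*1000).astype(np.float32)),np.median(z[m]))
E
python3 plan.py .4955 .200 .24 89 0.18 16
```

```text
top 771 ((492.9264831542969, -347.8298034667969), (21.13776206970215, 45.50044250488281), 1.8897618055343628) 0.07887064233756258
blade 637 ((491.955810546875, -347.9643249511719), (18.965307235717773, 119.3808822631836), 2.8184571266174316) 0.026926257153825794
from [ 0.4947 -0.3507  0.2385] 92.65 tilt 0.58
[[0.0344,0.0016,-0.0003,0.02,0.03,0.23,0.18],[0.0344,0.0015,-0.0003,0.02,0.03,0.23,0.18],[0.0344,0.0014,-0.0003,0.02,0.03,0.23,0.18],[0.0344,0.0012,-0.0003,0.02,0.03,0.23,0.18],[0.0344,0.0011,-0.0003,0.02,0.03,0.23,0.18],[0.0344,0.001,-0.0003,0.02,0.03,0.23,0.18],[0.0344,0.0008,-0.0002,0.02,0.03,0.23,0.18],[0.0344,0.0007,-0.0002,0.02,0.03,0.23,0.18],[0.0344,0.0005,-0.0002,0.02,0.03,0.23,0.18],[0.0344,0.0004,-0.0002,0.02,0.03,0.23,0.18],[0.0344,0.0003,-0.0002,0.02,0.03,0.23,0.18],[0.0344,0.0001,-0.0001,0.02,0.03,0.23,0.18],[0.0344,0,-0.0001,0.02,0.03,0.23,0.18],[0.0344,-0.0002,-0.0001,0.02,0.03,0.23,0.18],[0.0344,-0.0003,-0.0001,0.02,0.03,0.23,0.18],[0.0345,-0.0004,-0.0002,0.02,0.03,0.23,0.18]]
```

Emit:
{"op": "drive_tool", "data": {"plan": [[0.03,0.001,0,0,0,0.4,0.18],[0.04,0.001,0,0,0,0.4,0.18],[0.04,0.001,0,0,0,0.4,0.18],[0.04,0.001,0,0,0,0.4,0.18],[0.04,0.001,0,0,0,0.4,0.18],[0.04,0.001,0,0,0,0.4,0.18],[0.04,0.001,0,0,0,0.4,0.18],[0.04,0.001,0,0,0,0.4,0.18],[0.04,0.001,0,0,0,0.4,0.18],[0.04,0,0,0,0,0,0.18]]}}

```text
t: 12.45
tcp_pos: [0.4954, 0.0427, 0.2326]
tool_rot: [0.713, 0.701, -0.001, -0.001]
force: [-0.5, -0.9, -0.4]
finger_gap: 0.593
gripper_force: 0.0
```

Emit:
{"op": "drive_tool", "data": {"plan": [[0.04,0,0,0,0,0,0.18],[0.03,0,0,0,0,0,0.18],[0.02,0,0,0,0,0,0.18],[0.01,0,0,0,0,0,0.18],[0,0,0,0,0,0,0.18],[0,0,0,0,0,0,0.18],[0,0,0,0,0,0,0.18]]}}

```text
t: 13.15
tcp_pos: [0.4982, 0.1399, 0.2331]
tool_rot: [0.713, 0.701, -0.0, -0.0]
force: [-0.7, 0.9, -0.5]
finger_gap: 0.593
gripper_force: 0.0
```

```bash
python3 - <<'E'
from h import *
d=snap('wrist'); cv2.imwrite('pics/w5.png',d['image'][...,::-1]); C=cloud(d)
x,y,z=C[...,0],C[...,1],C[...,2]
for nm,(z0,z1) in dict(fin=(.135,.17),fintop=(.155,.166),mir=(.115,.127)).items():
    m=(d['z_map']>0)&(x>.45)&(x<.54)&(y>.13)&(y<.27)&(z>z0)&(z<z1)
    if m.sum()>5: print(nm,m.sum(),cv2.minAreaRect((C[m][:,:2]*1000).astype(np.float32)),np.percentile(z[m],[5,50,95]))
E
python3 plan.py .4955 .200 .145 89.5 0.18 4;
```

```text
fin 961 ((495.96673583984375, 199.9793701171875), (44.01923751831055, 11.583242416381836), 88.97955322265625) [0.1575432  0.15891863 0.16005539]
fintop 961 ((495.96673583984375, 199.9793701171875), (44.01923751831055, 11.583242416381836), 88.97955322265625) [0.1575432  0.15891863 0.16005539]
mir 383 ((491.5783996582031, 200.25405883789062), (74.846923828125, 8.795312881469727), 88.73042297363281) [0.11911675 0.12254691 0.12407921]
from [0.4983 0.1399 0.2332] 88.95 tilt 0.03
[[0.015,-0.001,0.022,-0.01,0,-0.14,0.18],[0.015,-0.0009,0.0221,-0.01,0,-0.14,0.18],[0.015,-0.0009,0.022,-0.01,0,-0.14,0.18],[0.0151,-0.0008,0.0221,-0.01,0,-0.14,0.18]]
```

View pics/w5.png

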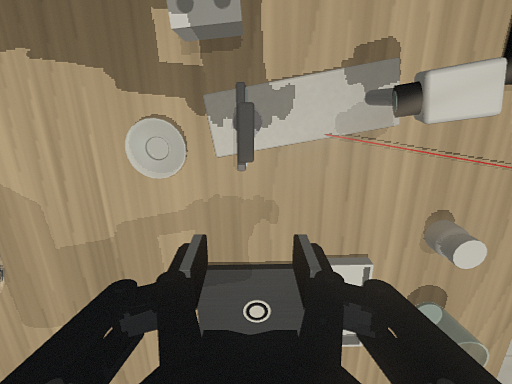

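The wrist view shows the fin at (241–246, 84–168), clear of the camera at (400,98). The fin centre is at (0.496, 0.200) with a yaw of -1°.

Emit:
{"op": "drive_tool", "data": {"plan": [[0.02,-0.001,0,0,0,0,0.18],[0.025,-0.0014,0,0,0,0,0.18],[0.015,-0.001,0.01,0,0,0,0.18],[0,0,0.03,0,0,0,0.18],[0,0,0.03,0,0,0,0.18],[0,0,0.018,0,0,0,0.18],[0,0,0,0,0,0,0.18],[0,0,0,0,0,0,0.18]]}}

```text
t: 14.0
tcp_pos: [0.4958, 0.2007, 0.1449]
tool_rot: [0.713, 0.701, -0.0, -0.0]
force: [0.6, 0.1, -1.1]
finger_gap: 0.59
gripper_force: 0.0
```

Emit:
{"op": "drive_tool", "data": {"plan": [[0,0,0,0,0,0,-1],[0,0,0,0,0,0,-1],[0,0,0,0,0,0,-1],[0,0,0,0,0,0,-1],[0,0,0,0,0,0,-1],[0,0,0,0,0,0,-1],[0,0,0,0,0,0,-1]], "newtons": 40}}

```text
t: 14.7
tcp_pos: [0.4963, 0.2011, 0.1464]
tool_rot: [0.713, 0.701, 0.001, 0.001]
force: [-0.3, -1.1, 6.0]
finger_gap: 0.133
gripper_force: 41.1
```

```bash
python3 m.py | grep line; python3 -c "
from h import *
s=manip.sense();print(s['force'],s['ft_torque'],s['finger_gap'],s['tcp_pos'])
print('sight->marker',np.degrees(np.arctan2(-.0967-.2,.5044-.496)))"
```

```text
line 130 [ 0.98207897 -0.18846983  0.7448543   0.1547417 ] [0.60313649 0.12958227] [0.87192765 0.18092186]
line 66 [ 0.98197806 -0.18899482  0.73215544  0.1402822 ] [0.60325603 0.11210623] [0.87610159 0.16550402]
[-0.21243511 -0.23696066  6.64943933] [-0.09235961  0.22659564 -0.00444194] 0.13174038933809268 [0.49636199 0.20114092 0.14643802]
sight->marker -88.37830798577748
```

Emit:
{"op": "drive_tool", "data": {"plan": [[0,0,0,0,0,3,-1],[0,0,0,0,0,5,-1],[0,0,0,0,0,5,-1],[0,0,0,0,0,5,-1],[0,0,0,0,0,5,-1],[0,0,0,0,0,5,-1],[0,0,0,0,0,5,-1],[0,0,0,0,0,4,-1],[0,0,0,0,0,1.5,-1],[0,0,0,0,0,0,-1]]}}

```text
t: 15.8
tcp_pos: [0.4973, 0.2008, 0.1464]
tool_rot: [0.904, 0.427, 0.002, 0.001]
force: [1.9, -1.3, 5.6]
finger_gap: 0.131
gripper_force: 41.0
```

```bash
cat > ln.py <<'E'
from h import *
s=manip.sense(); print(s['t'],s['tcp_pos'],s['force'],s['finger_gap'])
for n in ('wrist','top','side'):
    d=snap(n); im=d['image'].astype(int); cv2.imwrite(f'pics/{n}6.png',d['image'][...,::-1])
    m=(im[...,0]>im[...,1]+55)&(im[...,0]>im[...,2]+55)
    vs,us=np.nonzero(m)
    P=np.array([onz(d,u,v,.014)[:2] for u,v in zip(us,vs)]).reshape(-1,2)
    k=(P[:,0]>.4)&(P[:,0]<.6)&(P[:,1]>-.2)&(P[:,1]<.12); P=P[k]
    if len(P)<5: print(n,'no line',len(P)); continue
    l=cv2.fitLine(P.astype(np.float32),cv2.DIST_HUBER,0,.001,.001).ravel()
    dd=P-l[2:]; off=dd@np.array([-l[1],l[0]])
    ang=np.degrees(np.arctan2(l[1],l[0])); xm=l[2]+l[0]/l[1]*(-.0967-l[3])
    print(n,len(P),'ang',ang,'x at marker y',xm,'ymin/max',P[:,1].min(),P[:,1].max(),'std',off.std())
E
python3 ln.py
```

```text
15.8 [0.49731111 0.20079256 0.14643323] [ 1.85713025 -1.31021696  5.5834162 ] 0.13055010797744704
wrist 45 ang -88.00699 x at marker y 0.5069047 ymin/max 0.06420227439025702 0.09993571491762174 std 0.0005199824643364678
top 113 ang -87.674576 x at marker y 0.5076503 ymin/max -0.17784326423096372 0.0994340653234553 std 0.0008877786428602391
side no line 0
```

Emit:
{"op": "drive_tool", "data": {"plan": [[0,0,0,0,0,0.3,-1],[0,0,0,0,0,0,-1],[0,0,0,0,0,0,-1]]}}

```text
t: 16.25
tcp_pos: [0.4973, 0.2008, 0.1464]
tool_rot: [0.905, 0.425, 0.002, 0.001]
force: [0.7, -1.4, 6.5]
finger_gap: 0.132
gripper_force: 41.0
```

```bash
python3 ln.py; python3 mk.py | grep -v white; python3 - <<'E'
from h import *
a=cv2.imread('pics/top6.png')[100:290,160:350];b=cv2.imread('pics/side6.png')[150:260,190:300]
cv2.imwrite('pics/c6.png',np.hstack([cv2.resize(a,(400,400)),cv2.resize(b,(400,400))]))
E
```

```text
16.25 [0.4973255  0.2007884  0.14644331] [ 0.67352164 -1.36727196  6.54643146] 0.1321090000345735
wrist 47 ang -88.09626 x at marker y 0.5056435 ymin/max 0.06490534169114329 0.09992069516542632 std 0.0005547698063255606
top 125 ang -88.37249 x at marker y 0.504382 ymin/max -0.17783751594833014 0.0994340653234553 std 0.0008952703472199312
side no line 0
wrist
top
marker ((504.2442321777344, -96.8237075805664), (20.857629776000977, 21.99224853515625), 96.47954559326172) 44.5
side
16.55 [0.49731907 0.20077067 0.14645147]
```

View pics/c6.png

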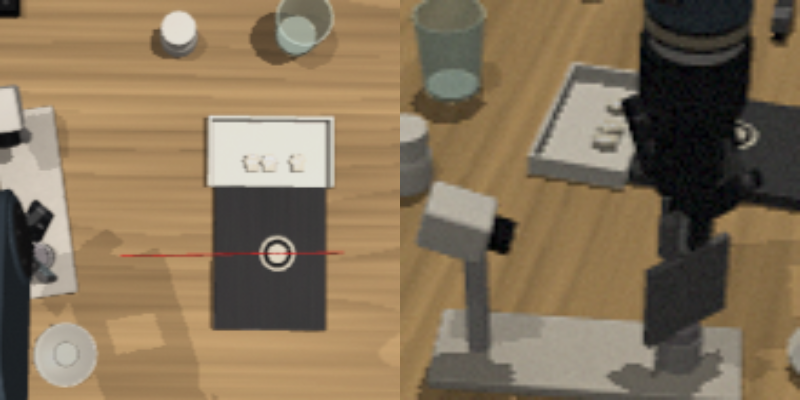

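The top crop shows the red line running through the marker's centre dot at (277,254), with a residual offset of about 0.1 mm. The chips are in the tray and the fin is held, so I hand in.

```bash
python3 -c "
from station import manip
print(manip.sign_off())"
```

```text
the job is handed in; nothing more can be done
None
```

The job is handed in, at about 16.6 s on the robot's clock: all three chips are in the tray, the scraper stands back in its place within about 1 mm, and the gripper is holding the mirror with the red line through the marker's white dot (about 0.1 mm off centre).

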